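Rack the kiln spacer in the first slot that accepts it

TASK

One of the two kiln spacers stands on the white round bat. Take that one and, stepping along the blue wooden rack from its narrow end, stand it in the first (narrowest) slot wide enough to accept it: upright, right down on the slot's floor and about centred along the slot's length. Lower it all the way in rather than dropping it, let go, and leave the other spacer standing where it is.

Things in the scene. Friction and masses are not known exactly. Their poses are not given: they have to be found in the camera images.
- rack: Fixed slot rack of blue-painted wood, 90 mm (its x) by 224 mm (its y), 43 mm high. Origin: centre of its underside; z up. Four slots run side by side along its x, open at the top and at both ends, separated by upright walls 12 mm thick; slot floor 8 mm and wall tops 43 mm above the origin. From the narrow end (-y) the slots are 14, 30, 50 and 70 mm wide, centred at y = -93, -59, -7 and +65 mm, all at x = 0.
- thin_spacer: Buff fired-clay kiln spacer, an upright flat block standing on its narrow underside: 20 mm thick (its y), 70 mm long (its x), 90 mm tall (z); two dark marks on its flat top. Origin: centre of its underside. The same turned by half a turn. About 240 g. It stands on one of the two bats, the white or the dark one, and the other spacer on the other.
- thick_spacer: Buff fired-clay kiln spacer, an upright flat block standing on its narrow underside: 38 mm thick (its y), 70 mm long (its x), 90 mm tall (z); two dark marks on its flat top. Origin: centre of its underside. The same turned by half a turn. About 420 g. It stands on one of the two bats, the white or the dark one, and the other spacer on the other.
- white_bat: Fixed white plaster bat, a flat round disc 160 mm across and 12 mm thick. Origin: centre of its underside. The spacer standing on it, near its middle, is the one to rack. The other spacer stands on a like bat of near-black slate that is not listed.
There are look-alikes about, which are no part of the job. What is shaped like the thin_spacer but purple or yellow is not meant.

How it is judged:
On the way:
1. the spacer from the white bat is lowered into its slot in the grip, to within about 15 mm of the slot's floor, before it is let go (horizontal distance between each of thin_spacer, thick_spacer and white_bat above 0.09 m and ((z of thin_spacer in the frame of rack between 0.003 and 0.023 m and y of thin_spacer in the frame of rack between -0.067 and -0.051 m and x of thin_spacer in the frame of rack between -0.025 and 0.025 m and angle between thin_spacer's own z axis and vertical below 0.17 rad and contact force between the fingers and thin_spacer above 0.5 N) or (z of thick_spacer in the frame of rack between 0.003 and 0.023 m and y of thick_spacer in the frame of rack between -0.016 and 0.002 m and x of thick_spacer in the frame of rack between -0.025 and 0.025 m and angle between thick_spacer's own z axis and vertical below 0.17 rad and contact force between the fingers and thick_spacer above 0.5 N))), for 0.1 s.
At the end, for the whole second after the job is handed in: The spacer from the white bat rests in the narrowest slot that accepts it (thin: 30 mm, thick: 50 mm), within 6 mm of the floor, 25 mm of the middle of the slot's length, 10 degrees of upright; no spacer is on the white bat; the other is upright, within 30 mm of its start (horizontal distance between each of thin_spacer, thick_spacer and white_bat above 0.09 m and ((z of thin_spacer in the frame of rack between 0.003 and 0.014 m and y of thin_spacer in the frame of rack between -0.067 and -0.051 m and x of thin_spacer in the frame of rack between -0.025 and 0.025 m and angle between each of thin_spacer, thick_spacer's own z axis and vertical below 0.17 rad and distance of thick_spacer from where it was at the start of the episode below 0.03 m and linear speed of thin_spacer below 0.02 m/s) or (z of thick_spacer in the frame of rack between 0.003 and 0.014 m and y of thick_spacer in the frame of rack between -0.016 and 0.002 m and x of thick_spacer in the frame of rack between -0.025 and 0.025 m and angle between each of thick_spacer, thin_spacer's own z axis and vertical below 0.17 rad and distance of thin_spacer from where it was at the start of the episode below 0.03 m and linear speed of thick_spacer below 0.02 m/s))); the robot touches nothing.
It fails at once if a spacer is tipped over (more than 45 degrees) (angle between any of thin_spacer, thick_spacer's own z axis and vertical above 0.785 rad).
It also fails if it takes over 45 s, if anything falls off the work surface, if the arm or the gripper's body presses on something with over 40 N, if the wrist force passes 120 N, or if a joint passes its speed limit or range.

ROBOT

A 6-joint arm with a two-finger parallel gripper is mounted at the origin on the work surface. World frame = base frame: x ahead of the robot, y to its left, z up, the work surface at z = 0. Lengths are in m, angles in rad, forces in N, time in s.
With the tool pointing down it reaches from about 0.275 to 0.875 m from the base axis. Payload 12.5 kg.
Tool frame: the origin (TCP) lies at the very end of the fingers, on their centre line; the grasp point (between the pads) lies 19 mm behind it; x points along the fingers, y is the direction in which the jaws open and shut, and the axes are right-handed (so a half turn about x gives the same grasp; the last joint's range is limited). The gripper opens to 85 mm and grips with 20 to 120 N. Pads are 22 mm wide; open, the fingers measure 114 mm over their backs; the gripper's body (76 mm by 85 mm) begins 54 mm behind the grasp point. The pads swing forward as they close: fully open they stand 13 mm farther back than shut.
Start: joints at [-1.375, 0.351, 1.652, -0, 1.139, -0.085], TCP at [0.152, -0.528, 0.231] pointing down, gripper open.
Joint ranges: [-2.75, 2.75], [-0.79, 2.1], [0.01, 2.65], [-1.57, 4.71], [0.07, 3.14], [-2.87, 2.87]. Speed limits (rad/s): [2.22, 2.22, 2.79, 3.14, 3.14, 3.14].

INTERFACE

Orientations are given as a 3x3 rotation matrix whose columns are the frame's x, y, z axes.
In Python, from bench import manip gives the robot as it stands. Calls block until the motion is done:
- manip.move_ptp(position, orientation): joint-space move of the TCP to a pose.
- manip.move_l(position, attitude=None, max_speed=0.15): straight line of the TCP; attitude=None keeps the orientation; max_speed is the mean speed in m/s.
- manip.move_j(angles): joint-space move.
- manip.set_gripper(opening, effort=None): opening from 0.0 (shut) to 1.0 (fully open); effort is the grip in N (None keeps the last); returns when the fingers have stopped.
- manip.dwell(seconds).
- manip.inverse_kinematics(position, orientation): joint angles nearest the present ones, or None.
- manip.grab_frame(name): name is "scene" or "top" or "wrist"; returns (picture, depth): 420x560x3 uint8, red, green, blue; 420x560 float32, m along the optical axis (not along the pixel's ray), 0 where there is no reading.
- manip.get_calibration(name): a dict with "camera_matrix" (3x3 intrinsics, pixels), "R" (3x3) and "t" (3): a world point X has camera coordinates R X + t. Camera axes: x right, y down, z forward; pixel columns grow to the right and rows downward; lengths in m; the calibration is good to about 2 mm. A picture is of the moment at which its call begins: read the wrist's pose just before it. get_calibration takes no time and is no camera call; for the wrist camera it gives the pose at the moment of the call.
A pose or a line that the arm cannot do raises manip.Unreachable and nothing moves.
- manip.sign_off(): hands the job in, once; it reports no verdict.
Trained networks look in the newest picture that a camera, given by its name, has taken for a name from the list of things; names that differ only in an ending like _2 or _b are one class to them, and where a whole thing is asked for, a point or a joint stands for the part that bears it (a point fixed in the world has none). Each returns a list of dicts, best first, with "confidence" (0 to 1); they miss things now and then, are a little off and sometimes report something else, mostly with a low value. They report only what shows in the picture. A call takes as long as a camera call. They do not tell look-alikes from the thing itself.
- manip.look_for(camera, name): "at" ([x, y, z] in m, in world coordinates, good to about 4 mm: the middle of the surface that is visible of it).
Readings, each from a call of its own:
- manip.current_time(): time.
- manip.current_qpos(): joint angles.
- manip.current_joint_vel(): joint speeds.
- manip.current_joint_torque(): joint torques, N m.
- manip.current_ee_pos(): TCP position.
- manip.current_tcp_rot(): TCP orientation.
- manip.current_force(): force on the tool from outside, world axes, zero at the start.
- manip.current_ft_torque(): the same for the moment, N m.
- manip.current_grip_width(): opening from 0.0 (shut) to 1.0 (fully open).
Only numpy, scipy, OpenCV 4.12 (cv2) and the standard library are available. Lean on these libraries where they do the work, as an engineer would, in place of code of your own. Each camera call takes 0.05 s, during which the arm holds its last target. There are 200 camera calls.

## Working session

There is one attempt and no reset: what is moved stays moved. The work goes in short steps, each a Python script; the robot and the scene stay as the last script left them, time stands still between calls to the robot, and variables do not carry over. Pictures are saved under pics/ and viewed, about 8 in all and at most 12, crops included, and the job is handed in when it is done.

```bash
mkdir -p pics
python3 - <<'E'
from bench import manip as m
import cv2,numpy as np
for c in("scene","top"):
    p,d=m.grab_frame(c);cv2.imwrite(f"pics/{c}0.png",p[...,::-1]);np.savez(f"{c}0.npz",p=p,d=d,**m.get_calibration(c))
    for n in("rack","thin_spacer","thick_spacer","white_bat"):
        K=m.get_calibration(c)
        for r in m.look_for(c,n):
            q=K["camera_matrix"]@(K["R"]@np.array(r["at"])+np.ravel(K["t"]))
            print(c,n,np.round(r["at"],3),round(r["confidence"],2),(q[:2]/q[2]).astype(int))
print(m.current_time())
E
```

```text
scene rack [ 0.552 -0.333  0.009] 0.57 [120 278]
scene thin_spacer [0.522 0.281 0.066] 0.95 [385 140]
scene thin_spacer [0.655 0.236 0.055] 0.94 [405 188]
scene thin_spacer [0.588 0.13  0.062] 0.91 [343 183]
scene thick_spacer [ 0.591 -0.029  0.082] 0.59 [274 206]
scene white_bat [0.513 0.263 0.011] 0.86 [373 159]
top rack [ 0.536 -0.329  0.008] 0.91 [419 219]
top thin_spacer [0.576 0.134 0.09 ] 0.98 [227 196]
top thin_spacer [0.642 0.243 0.091] 0.69 [180 167]
top thin_spacer [0.508 0.286 0.1  ] 0.66 [157 225]
top thick_spacer [ 0.565 -0.015  0.104] 0.81 [293 200]
top white_bat [0.494 0.28  0.009] 0.91 [170 236]
0.5
```

View pics/scene0.png

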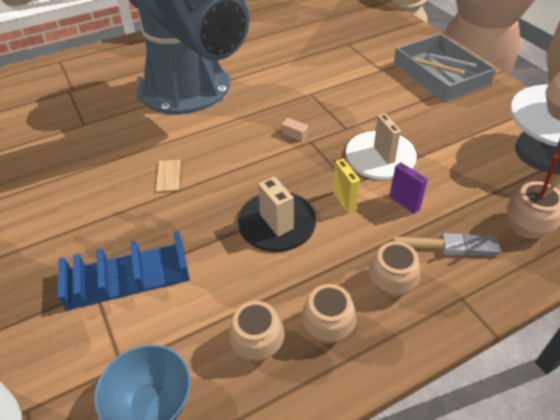

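View pics/top0.png

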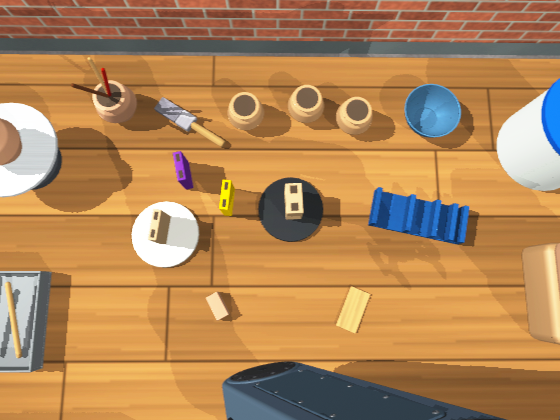

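The candidates in the top image are the buff spacer on the white bat (157,225), the buff thick one on the dark bat (293,200), yellow (227,197) and purple (181,170). I choose (157,225), and the rack's narrow end is on the right (-y). Next I measure from depth and check one crop.

```bash
cat > h.py <<'E'
import numpy as np,cv2
def cloud(p,d,K):
    v,u=np.nonzero(d>0);z=d[v,u]
    c=(np.linalg.inv(K["camera_matrix"])@np.stack([u,v,np.ones_like(u)])*z).T
    return (c-np.ravel(K["t"]))@K["R"],p[v,u].astype(int),u,v
def rect(P):
    r=cv2.minAreaRect((P[:,:2]*1000).astype(np.float32));b=cv2.boxPoints(r)
    e=[b[1]-b[0],b[2]-b[1]];e=max(e,key=np.linalg.norm)
    return np.round(r[0],1),np.round(sorted(r[1]),1),round(np.degrees(np.arctan2(e[1],e[0]))%180,1)
E
python3 - <<'E'
from h import *
for c in("top","scene"):
    D=np.load(c+"0.npz");X,C,u,v=cloud(D["p"],D["d"],D)
    for n,x,y in(("white",.508,.28),("dark",.57,-.015)):
        s=(np.hypot(X[:,0]-x,X[:,1]-y)<.065)&(X[:,2]>.08)&(X[:,2]<.125)
        zt=np.percentile(X[s,2],80);s2=s&(abs(X[:,2]-zt)<.006);print(c,n,s.sum(),zt,rect(X[s2]))
    b=(C[:,2]>C[:,0]+40)&(np.hypot(X[:,0]-.54,X[:,1]+.33)<.17)&(X[:,2]<.07)
    b2=b&(X[:,2]>.035);print(c,"rack",rect(X[b]),rect(X[b2]),np.percentile(X[b2,2],[10,50,90]))
    w=(C.min(1)>150)&(C.max(1)-C.min(1)<40)&(abs(X[:,2]-.012)<.006)&(np.hypot(X[:,0]-.5,X[:,1]-.27)<.11)
    print("bat",cv2.minEnclosingCircle((X[w,:2]*1000).astype(np.float32)))
D=np.load("top0.npz");p=D["p"]
cv2.imwrite("pics/crop.png",np.hstack([cv2.resize(p[195:275,125:205],(400,400),interpolation=2),cv2.resize(p[180:250,360:475],(400,400),interpolation=2)])[...,::-1])
E
```

```text
top white 359 0.10243854132518912 (array([510.4, 294.4]), array([21.1, 70.1]), np.float32(174.2))
top dark 540 0.10275408367978393 (array([570.9, -14.8]), array([37.9, 69.9]), np.float32(2.0))
top rack (array([ 546.4, -329.8]), array([100.9, 244.2]), np.float32(78.1)) (array([ 543.8, -319.6]), array([ 90.1, 225.2]), np.float32(77.9)) [0.0385621  0.04185681 0.04446338]
bat ((500.654052734375, 292.96514892578125), 79.87750244140625)
scene white 391 0.10279941764791285 (array([511.6, 292.4]), array([21.9, 72.6]), np.float32(171.5))
scene dark 768 0.10300510279274133 (array([570.9, -16.6]), array([38.9, 71.8]), np.float32(3.4))
scene rack (array([ 545. , -321.4]), array([ 92.9, 223.9]), np.float32(77.9)) (array([ 545.5, -321.5]), array([ 91.4, 223.9]), np.float32(77.8)) [0.03948233 0.04256518 0.04438787]
bat ((502.33148193359375, 291.1534118652344), 82.04521942138672)
```

View pics/crop.png

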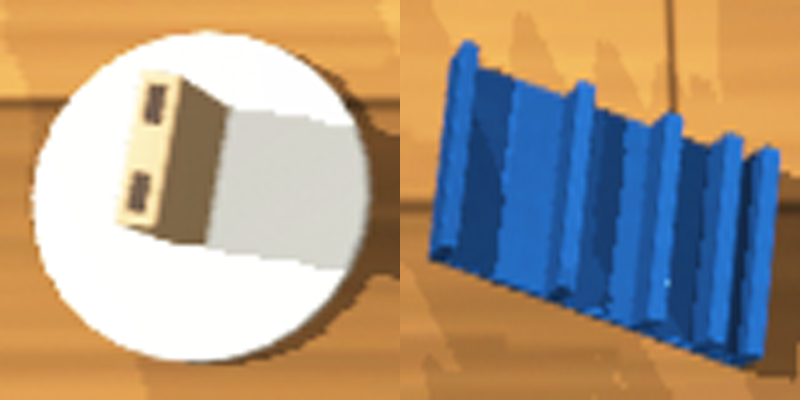

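The crop confirms a thin (20 mm) spacer on the white bat, so the target is the 30 mm slot, second from the right. The fingers can't enter the slot, so I'll grip high. First I look at the rack and then the spacer from the wrist camera.

```bash
cat >> h.py <<'E'
from bench import manip as m
def R(deg,s=1):
    a=np.radians(deg);x=np.array([0,0,-1.]);y=s*np.array([np.cos(a),np.sin(a),0]);return np.stack([x,y,np.cross(x,y)],1)
def look(n):
    K=m.get_calibration("wrist");p,d=m.grab_frame("wrist");cv2.imwrite(f"pics/{n}.png",p[...,::-1]);return cloud(p,d,K)
def rack(n):
    X,C,u,v=look(n)
    b=(C[:,2]>C[:,0]+40)&(np.hypot(X[:,0]-.545,X[:,1]+.32)<.17)&(X[:,2]>.036)&(X[:,2]<.055)
    print("rack",b.sum(),rect(X[b]),np.median(X[b,2]));return X[b]
E
python3 - <<'E'
from h import *
print(np.round(m.current_tcp_rot(),2).tolist())
for s in(1,-1):
    for P,a in(([.54,-.34,.28],78),([.511,.293,.25],84)):print(s,m.inverse_kinematics(P,R(a,s)))
s=1 if m.current_tcp_rot()[1][1]>0 else -1
m.move_ptp([.5,-.33,.33],R(78,s));rack("w_rack")
m.move_ptp([.49,.293,.27],R(84,s))
X,C,u,v=look("w_sp")
q=(np.hypot(X[:,0]-.511,X[:,1]-.293)<.065)&(abs(X[:,2]-.102)<.008);print(q.sum(),rect(X[q]),np.median(X[q,2]),s,m.current_time())
E
python3 -c "
import cv2,numpy as np;cv2.imwrite('pics/ws.png',cv2.resize(np.hstack([cv2.imread('pics/w_rack.png'),cv2.imread('pics/w_sp.png')]),(800,300)))"
```

```text
[[-0.0, 0.28, -0.96], [0.0, -0.96, -0.28], [-1.0, -0.0, -0.0]]
1 [-6.34856257e-01  4.73502148e-01  1.34666033e+00 -4.44089210e-16
  1.32143017e+00 -1.99621307e+00]
1 [ 4.41596092e-01  4.04057563e-01  1.52558251e+00 -4.44089210e-16
  1.21195258e+00 -1.02448048e+00]
-1 [-0.63485626  0.47350215  1.34666033  0.          1.32143017  1.14537958]
-1 [ 4.41596092e-01  4.04057563e-01  1.52558251e+00 -4.44089210e-16
  1.21195258e+00  2.11711217e+00]
rack 2725 (array([ 543.1, -322.8]), array([ 88.1, 222.4]), np.float32(77.6)) 0.04299509404740627
1217 (array([509.3, 292.6]), array([19.8, 70.1]), np.float32(172.9)) 0.10220368270076233 -1 4.3583
```

View pics/ws.png

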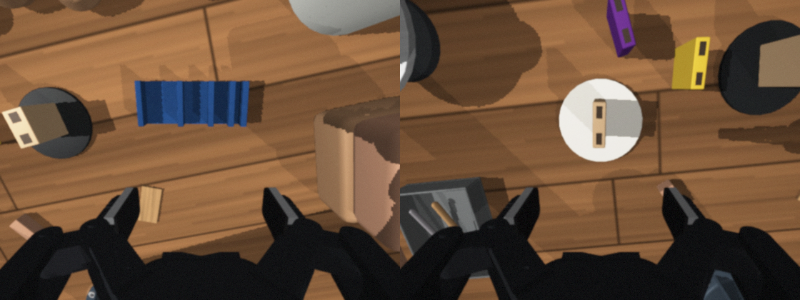

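```bash
python3 - <<'E'
from h import *
G=np.array([.510,.2925])
m.set_gripper(.7)
m.move_l([*G,.20],R(83,-1));m.move_l([*G,.062],max_speed=.08)
print("F",np.round(m.current_force(),1))
m.set_gripper(0,50);print("grip",m.current_grip_width())
m.move_l([*G,.10],max_speed=.05);m.move_l([*G,.27])
print("F",np.round(m.current_force(),1),m.current_grip_width())
a=np.radians(77.7);S=np.array([.544,-.3215])-.059*np.array([np.cos(a),np.sin(a)])
print(S);m.move_ptp([*S,.27],R(77.7,-1));m.move_l([*S,.165])
X,C,u,v=look("held");K=m.get_calibration("wrist")
np.savez("held.npz",X=X,C=C,u=u,v=v)
p,d=m.grab_frame("scene");cv2.imwrite("pics/scene1.png",p[100:400,0:400][...,::-1])
X2,C2,_,_=cloud(p,d,m.get_calibration("scene"));np.savez("held_s.npz",X=X2,C=C2)
print(m.current_ee_pos(),m.current_time())
E
python3 -c "
import cv2,numpy as np;a=cv2.imread('pics/held.png');b=cv2.imread('pics/scene1.png');cv2.imwrite('pics/h.png',np.hstack([cv2.resize(a,(400,300)),b]))"
```

```text
F [-0.2  0.3 -0.2]
grip 0.22982345853564504
F [-0.5  0.  -2.9] 0.22796627093015095
[ 0.53143121 -0.37914569]
[ 0.53192585 -0.37952317  0.16633895] 13.2167
```

View pics/h.png

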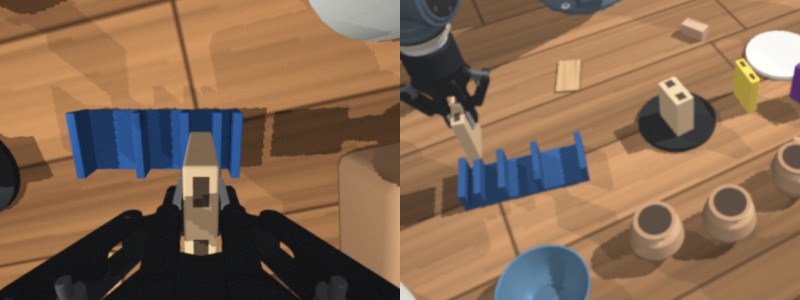

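The spacer is held upright over the second slot. I check its lateral alignment against the walls in this same wrist frame.

Run:
```python
import numpy as np
a=np.radians(77.7);e=np.array([[np.sin(a),-np.cos(a)],[np.cos(a),np.sin(a)]])
for f in("held","held_s"):
    D=np.load(f+".npz");X,C=D["X"],D["C"];q=(X[:,:2]-[.544,-.3215])@e.T*1000
    b=(C[:,2]>C[:,0]+30)&(abs(q[:,0])<60)&(abs(q[:,1])<130)&(X[:,2]>.039)&(X[:,2]<.05)
    print(f,"walls",[(w,np.round(np.percentile(y:=q[b&(abs(q[:,1]-w)<11),1],[3,50,97]),1),len(y)) for w in(-106,-80,-38,24,106)],"x",np.percentile(q[b,0],[1,99]))
    s=(C[:,0]>C[:,2]+15)&(C[:,0]>60)&(abs(q[:,0])<60)&(abs(q[:,1]+59)<30)&(X[:,2]>.09)&(X[:,2]<.23)
    for lo,hi in((.10,.13),(.13,.16),(.16,.19),(.19,.21)):
        k=s&(X[:,2]>lo)&(X[:,2]<hi)
        if k.sum()>10:print(lo,k.sum(),np.round(np.percentile(q[k,1],[3,97]),1),"x",np.round(np.percentile(q[k,0],[3,97]),1))
    print("zmin",X[s,2].min(),X[s,2].max())
```

```text
held walls [(-106, array([-112.2, -106.4, -100.9]), 1187), (-80, array([-86.4, -81.8, -75. ]), 766), (-38, array([-44.5, -37.8, -33.1]), 772), (24, array([17.1, 22.3, 28.3]), 1217), (106, array([ 98.8, 103.3, 109.4]), 1266)] x [-42.65289584  43.81022551]
0.1 116 [-68.4 -51. ] x [34.6 35.3]
0.13 410 [-68.5 -51. ] x [34.5 35.3]
0.16 794 [-71.2 -41. ] x [ 7.5 35.4]
0.19 6433 [-69.2 -50.4] x [-19.   35.1]
zmin 0.11822610077567863 0.21993078242205438
held_s walls [(-106, array([-110.6, -104.8,  -99.3]), 282), (-80, array([-84.9, -79.2, -73.5]), 260), (-38, array([-42.8, -37.2, -31.7]), 276), (24, array([19. , 24.7, 30.2]), 256), (106, array([100.9, 106.4, 112. ]), 240)] x [-41.73432339  45.22876107]
0.1 124 [-67.2 -48. ] x [-27.3  37.4]
0.13 292 [-66.6 -48.1] x [-19.4  37.2]
0.16 286 [-80.  -36.4] x [ 5.4 37. ]
0.19 466 [-72.7 -48.3] x [-18.4  36.6]
zmin 0.11701310776414214 0.22962221071032632
```

Both views put the spacer within 1 mm of the slot centre, so I lower it with force checks.

Run:
```python
from h import *
p=np.array([.53143,-.37915]);f0=m.current_force()
for z in(.11,.09,.075,.066,.063,.061,.0595,.0585,.0575,.0565,.0555):
    m.move_l([*p,z],max_speed=.04);m.dwell(.1);f=m.current_force()-f0;print(z,np.round(f,1),np.round(m.current_ee_pos()[2],4))
    if np.linalg.norm(f)>8:break
print(m.current_time())
```

```text
0.11 [ 1.3 -1.9  0.3] 0.1103
0.09 [ 1.2 -1.   0.4] 0.0903
0.075 [ 0.6 -0.8 -0.9] 0.0752
0.066 [ 0.8 -1.1 -0.7] 0.066
0.063 [ 0.9 -1.   0.5] 0.063
0.061 [ 1.  -1.5 -0.5] 0.061
0.0595 [ 0.8 -0.4  0.3] 0.0595
0.0585 [0.  0.3 0.2] 0.0585
0.0575 [-1.2  1.9  7.9] 0.0582
18.4417
```

It touched the floor at the expected height. Next I release with a small opening, retreat and check.

Run:
```python
from h import *
m.dwell(.2);m.set_gripper(.5);p=m.current_ee_pos();print(np.round(m.current_force(),1))
m.move_l([.53143,-.37915,.16],max_speed=.08);m.move_l([.49,-.37,.27]);m.dwell(.3)
e=(lambda a:np.array([[np.sin(a),-np.cos(a)],[np.cos(a),np.sin(a)]]))(np.radians(77.7))
X,C,u,v=look("end")
K=m.get_calibration("top");P,d=m.grab_frame("scene");cv2.imwrite("pics/scene2.png",P[100:400,0:400][...,::-1])
for n,(X,C) in dict(wrist=(X,C),scene=cloud(P,d,m.get_calibration("scene"))[:2]).items():
    q=(X[:,:2]-[.544,-.3215])@e.T*1000
    s=(abs(q[:,0])<60)&(abs(q[:,1]+59)<30)&(X[:,2]>.085)&(X[:,2]<.11)
    if s.sum()>20:
        t=s&(X[:,2]>np.percentile(X[s,2],70)-.004);print(n,np.percentile(X[s,2],70),rect(X[t]),np.mean([q[t].min(0),q[t].max(0)],0))
    s=(np.hypot(X[:,0]-.571,X[:,1]+.015)<.065)&(abs(X[:,2]-.102)<.006);print("other",s.sum(),rect(X[s]) if s.sum()>50 else "")
print(m.current_time())
a=cv2.imread('pics/end.png');b=cv2.imread('pics/scene2.png');cv2.imwrite('pics/e.png',np.hstack([cv2.resize(a,(400,300)),b]))
```

```text
[0.5 0.  1. ]
wrist 0.09865645288898532 (array([ 531.3, -379.6]), array([19.6, 68.9]), np.float32(168.1)) [-4.09214566e-03 -5.93789047e+01]
other 0 
scene 0.09829542703083179 (array([ 532.7, -378.7]), array([20.5, 71. ]), np.float32(167.5)) [  1.14629184 -58.25512608]
other 576 (array([572.1, -17. ]), array([39.2, 72.2]), np.float32(1.8))
21.7583
```

View pics/e.png

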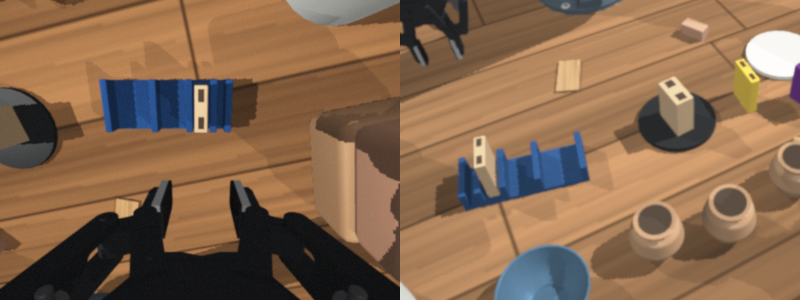

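The spacer stands upright in the 30 mm slot with its top at 0.098 m as expected, the other spacer hasn't moved, and the gripper is clear.

```bash
python3 -c "
from bench import manip as m
m.sign_off()"
```

```text
the job is handed in; nothing more can be done
```

The job is done and handed in. The white bat held the thin spacer (measured about 20 × 70 mm), so I put it in the 30 mm slot, the second from the narrow end. I lowered it in the grip until it touched the floor with about 8 N, let go, and backed the gripper clear.

- **Placement:** In the last check its top was at 0.098–0.099 m, which means it is on the slot floor. It sat at rack x about 0 to 1 mm and y about -58 to -59 mm, with its top face level and square to the slot.
- **Other spacer:** The thick spacer still stands on the dark bat, within measurement error of where it started.
- **Time:** About 22 s of robot time had passed at the last check, against the 45 s limit.
- **Disagreements:** None of the checks failed. The cameras differed from each other by only 1–2 mm, apart from one rough rack outline that was about 8–10 mm off; I did not use it.

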